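# Chock the roller and set the dust damper

### The arm

A 7-joint arm with a two-finger parallel gripper is mounted at the origin on the work surface. World frame = base frame: x ahead of the robot, y to its left, z up, the work surface at z = 0. Lengths are in mm, angles in rad, forces in N, time in s.
With the tool pointing down it reaches from about 400 to 875 mm from the base axis. Payload 6.5 kg.
Tool frame: the origin (TCP) lies at the very end of the fingers, on their centre line; the grasp point (between the pads) lies 19 mm behind it; z points along the fingers, y is the line along which they close (so a half turn about z gives the same grasp; the last joint's range is limited). The gripper opens to 88 mm and grips with 3 to 60 N. Pads are 18 mm wide; open, the fingers measure 123 mm over their backs; the gripper's body (75 mm by 187 mm) begins 45 mm behind the grasp point.
Start: joints at [1.135, 0.536, -0.004, 1.538, 0.003, 1.067, -0.071], TCP at [234.924, -606.053, 238.716] pointing down, gripper open.
Joint ranges: [-2.7, 2.7], [-0.37, 2.16], [-1.27, 1.26], [0.24, 2.4], [-1.31, 4.45], [0.19, 1.91], [-2.76, 2.76]. Speed limits (rad/s): [2.39, 2.39, 3.14, 3.14, 3.14, 3.14, 3.14].

### API

Orientations are given as a rotation vector (axis times angle).
In Python, from rig import env gives the robot as it stands. Calls block until the motion is done:
- env.movep(position, orientation): joint-space move of the TCP to a pose.
- env.line_to(position, rot=None, vel=150, force_limit=None): straight line of the TCP; rot=None keeps the orientation; vel is the mean speed in mm/s. With force_limit (N) it stops when the force on the tool has changed by that much, and returns True; else False.
- env.goto_joints(angles): joint-space move.
- env.move_gripper(opening, squeeze=None): opening from 0.0 (shut) to 1.0 (fully open); squeeze is the grip in N (None keeps the last); returns when the fingers have stopped.
- env.hold(seconds).
- env.inverse_kinematics(position, orientation): joint angles nearest the present ones, or None.
- env.read_camera(name): name is "scene" or "top" or "wrist"; returns a dict with "image" (480x640x3 uint8, blue, green, red), "fx", "fy", "cx", "cy" (pixels), "dist_coeffs" ([k1, k2, p1, p2, k3] as OpenCV has them; the pictures are not rectified), "R" (3x3) and "t" (3): a world point X has camera coordinates R X + t; the wrist camera has in their place "hand_eye" (4x4, takes a point from camera to tool coordinates, whose origin is the TCP and whose axes are the flange's). Camera axes: x right, y down, z forward; pixel columns grow to the right and rows downward; lengths in mm; the calibration is good to about 2 mm. A picture is of the moment at which its call begins: read the wrist's pose just before it. There is no depth.
A pose or a line that the arm cannot do raises env.IKError and nothing moves.
- env.finish_job(): hands the job in; it is judged then, once.
Trained networks look in a picture, given as the dict that the camera call returned (one of the last four; its "shot" number tells which), for a name from the list of things; names that differ only in an ending like _2 or _b are one class to them, and where a whole thing is asked for, a point or a joint stands for the part that bears it (a point fixed in the world has none). Each returns a list of dicts, best first, with "confidence" (0 to 1); they miss things now and then, are a little off and sometimes report something else, mostly with a low value. They report only what shows in the picture. A call takes as long as a camera call. They do not tell look-alikes from the thing itself.
- env.trace(picture, thing): "mask" (480x640 bool, what is visible of it) and "bbox" ([left, top, width, height] in pixels, round what is visible of it).
Readings, each from a call of its own:
- env.get_time_s(): time.
- env.get_q(): joint angles.
- env.get_joint_velocities(): joint speeds.
- env.get_joint_torque(): joint torques, N m.
- env.get_position(): TCP position.
- env.get_tool_rot(): TCP orientation.
- env.get_force(): force on the tool from outside, world axes, zero at the start.
- env.get_wrist_torque(): the same for the moment, N m.
- env.get_grip_width(): opening from 0.0 (shut) to 1.0 (fully open).
- env.get_grip_force(): force on a finger pad.
Only numpy, scipy, OpenCV 4.12 (cv2) and the standard library are available. Lean on these libraries where they do the work, as an engineer would, in place of code of your own. Each camera call takes 0.05 s, during which the arm holds its last target. There are 200 camera calls.

### The job

Get the roller ready for sanding: first set the wedge chock flat on the sloping board midway between the two thin battens, push it nose first snug against the roller's low side without shoving the roller more than 3 cm uphill, and let go. Then turn the dust damper's handle until its arm lies in line over the arrow pointer on its plate. Leave the pointer, tin, hammer and mug alone.

Things in the scene. Friction and masses are not known exactly. Their poses are not given: they have to be found in the camera images.
- chock: Loose wooden wedge chock on the bench, 125 mm long (x), 50 wide (y), about 0.16 kg. Origin: centre of its underside. Thin nose (2 mm thick) at x = +62.5 mm; the top rises from it at 25 degrees to 50 mm at x = -40, then is level to the heel at x = -62.5. Good to pinch across its width near x = -32.
- chock_face (a point): Point on the chock's slope, mid width, 4.8 mm behind the nose, 4.2 mm above the underside: where it touches the roller when flat on the board. It is then 45 mm from the roller's axis; the nose is 14 mm and the chock's origin 77 mm downhill (board x) of the axis.
- ramp_board: Fixed plywood board, 280 by 200 mm, sloping 8 degrees, on the right. Origin: centre of its top surface, 38.5 mm above the bench; x up the slope (away from the robot), y along the roller, z square to it. Low edge at x = -140 mm. Two fixed battens 4 mm high, x 16 to 26 mm, |y| 60 to 95 mm, only just keep the roller from rolling; the gap between them is 120 mm.
- roller: Loose plain wooden cylinder, 90 mm diameter, 160 mm long, about 0.55 kg, lying across the board against the battens. Origin: its centre; y is its axis, x and z turn as it rolls. Its axis starts at x = 45, z = 45 mm of the board and may end at x = 35 to 85 mm. A push of 1 to 4 N rolls it uphill.
- handle_grip (a point): Centre of the damper handle's knob: a black cylinder, 26 mm diameter, 46 mm tall, at the end of a flat steel arm 16 mm wide, 90 mm from the pivot. z runs along the knob, square to the plate, leaning 40 degrees from vertical to the right; x points outward along the arm. Knob top 22 mm above this point along z, arm's upper face 24 mm below. The knob may turn between the fingers.
- handle_pivot (a point): Point on the handle's turning axis, level with handle_grip, axes as there; the handle turns about -z as its joint value grows. It is 102 mm along z from the axis of a fixed aluminium dust duct: 100 mm diameter, 360 mm long, axis level, 100 mm above the bench, on the left.
- air_pipe (a point): Middle of a fixed level steel pipe, 18 mm diameter, 360 mm long along this frame's x, parallel to the duct and 345 mm above the bench, over the handle's knob; two posts behind the duct (left) carry it. A tool coming straight down on the knob strikes it: come in along the knob's own axis.
- handle (a joint): Damper handle angle, 0 to 1.571 rad. 0: arm across the duct, pointing down the plate's slope to the right. It grows as the arm swings towards the robot's end of the duct (clockwise seen from above the plate). Friction of about 3 N at the knob; it stays where it is left.
- pointer (a joint): Angle of the arrow pointer on the plate, same scale and zero as the handle: the handle is right when the two are equal. The pointer is clamped tight.
- pointer_tip (a point): Tip of the flat steel arrow pointer, 140 mm from the pivot axis, beneath the handle's arm, about 38 mm below handle_grip along z. x points outward along the pointer.
- tin: Loose plain steel tin, 72 mm diameter, 90 mm tall, a bystander. Origin: centre of its underside.
- hammer: Loose hammer lying on the bench beyond the work, a bystander.
- mug: Loose white mug, 80 mm diameter, 90 mm tall, a bystander. Origin: centre of its underside.
Mind the look-alikes: they are no part of the job. There is more than one size of the chock; the one meant has the size given above.

How it is judged:
By the outcome, as a careful person would: the job done as asked, in the order asked, and still so for the second after the job is handed in, with the robot touching nothing.
It also fails if it takes over 64 s, if anything falls off the work surface, if the arm or the gripper's body presses on something with over 40 N, if the wrist force passes 120 N, or if a joint passes its speed limit or range.

## Working session

There is one attempt and no reset: what is moved stays moved. The work goes in short steps, each a Python script; the robot and the scene stay as the last script left them, time stands still between calls to the robot, and variables do not carry over. Pictures are saved under pics/ and viewed, at most 10 in all, crops included, and the job is handed in when it is done.

```bash
ls; mkdir -p pics
python3 - <<'E'
from rig import env
import cv2,numpy as np
for n in ["scene","top"]:
    p=env.read_camera(n); cv2.imwrite(f"pics/{n}0.png",p["image"])
    print(n,p["fx"],p["cx"],p["cy"],p["dist_coeffs"],np.round(-np.array(p["R"]).T@p["t"]),np.round(p["R"],3).tolist())
    for th in ["chock","ramp_board","roller","handle","pointer","handle_grip","tin","mug","hammer"]:
        for d in env.trace(p,th)[:4]:
            print(th,round(d["confidence"],2),d["bbox"])
print(env.get_time_s(),env.get_tool_rot())
E
```

```text
pics
scene 472.16408780565536 324.77284347388945 241.81633289685618 [-0.07034665  0.          0.          0.          0.        ] [ 892. -678. 1226.] [[0.873, 0.488, -0.01], [0.401, -0.728, -0.555], [-0.279, 0.48, -0.831]]
chock 0.87 [339.3, 210.5, 19.2, 22.7]
chock 0.85 [269.4, 178.9, 53.8, 36.6]
chock 0.77 [311.9, 228.9, 41.9, 33.8]
ramp_board 0.88 [232.2, 294.3, 125.0, 104.1]
roller 0.56 [280.3, 301.9, 56.5, 73.0]
handle 0.86 [389.5, 161.3, 23.8, 34.9]
pointer 0.47 [365.6, 168.0, 35.8, 15.7]
handle_grip 0.58 [387.5, 166.0, 25.8, 31.5]
tin 0.7 [379.5, 254.3, 26.2, 35.4]
tin 0.56 [312.8, 233.9, 44.8, 30.6]
mug 0.65 [235.6, 395.0, 46.5, 43.4]
hammer 0.64 [387.6, 258.0, 55.8, 83.4]
top 523.4350347470014 317.8055470968372 243.62785064093728 [-0.11230434  0.          0.          0.          0.        ] [ 312.  -67. 1419.] [[0.021, -1.0, 0.004], [-0.982, -0.022, -0.189], [0.189, -0.0, -0.982]]
chock 0.84 [277.7, 242.4, 26.6, 44.6]
chock 0.71 [220.5, 305.2, 33.0, 70.5]
chock 0.71 [228.5, 256.0, 30.0, 31.3]
chock 0.47 [164.3, 207.9, 52.2, 21.0]
ramp_board 0.76 [360.9, 192.7, 83.5, 106.0]
roller 0.86 [373.9, 210.8, 70.8, 35.9]
handle 0.74 [164.7, 209.8, 51.0, 16.1]
pointer 0.7 [184.2, 240.1, 12.5, 22.6]
handle_grip 0.64 [162.3, 211.9, 57.6, 17.8]
tin 0.71 [466.6, 210.6, 40.7, 45.4]
tin 0.64 [276.2, 177.9, 27.1, 31.8]
mug 0.92 [464.3, 209.2, 43.4, 45.2]
hammer 0.73 [262.0, 156.7, 91.8, 25.7]
1.0 [-3.08801597e+00 -5.77652744e-01  4.59008608e-05]
```

Run:
```python
import cv2
a=cv2.imread("pics/scene0.png")[130:450,190:490]; b=cv2.imread("pics/top0.png")[130:400,130:530]
cv2.imwrite("pics/s1.png",cv2.resize(a,None,fx=1.85,fy=1.85,interpolation=2)); cv2.imwrite("pics/t1.png",cv2.resize(b,None,fx=2,fy=2,interpolation=2))
```

```text
(no output)
```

View pics/s1.png

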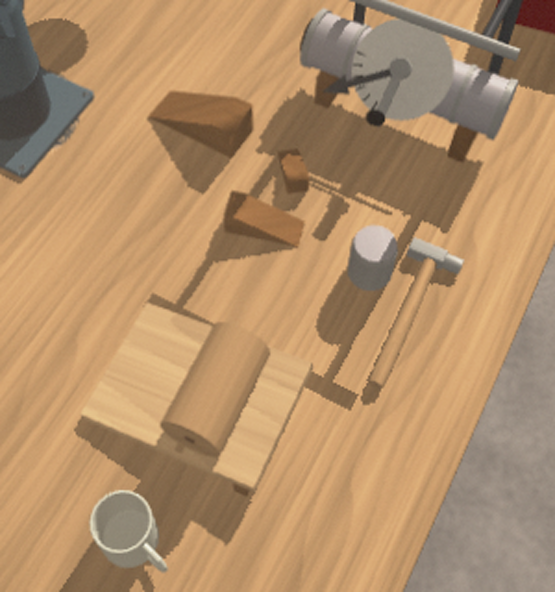

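View pics/t1.png

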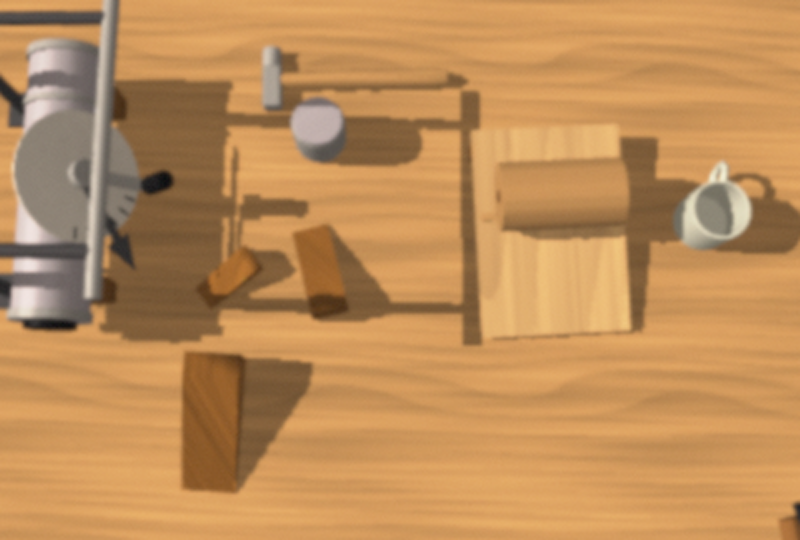

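Chock candidates (scene px): a large wedge at (296,196), a small one at (348,222) and a middle one at (333,246). In the top view the middle one, at (291,265), is about 45 px or 120 mm long, so it is the chock. Its nose points away from the robot. The handle points right and the pointer points back toward the robot. Next I'll fit models to the masks.

```bash
cat > h.py <<'E'
from rig import env
import cv2,numpy as np
from scipy.optimize import minimize
from scipy.spatial.transform import Rotation as Ro
def cam(n):
    if n=="wrist":
        T=np.eye(4);T[:3,3]=env.get_position();T[:3,:3]=Ro.from_rotvec(env.get_tool_rot()).as_matrix()
        p=env.read_camera(n);W=np.linalg.inv(T@np.array(p["hand_eye"]));p["R"],p["t"]=W[:3,:3],W[:3,3]
    else: p=env.read_camera(n)
    return p
def K(p): return np.array([[p["fx"],0,p["cx"]],[0,p["fy"],p["cy"]],[0,0,1.]])
def proj(p,X):
    return cv2.projectPoints(np.asarray(X,float).reshape(-1,1,3),cv2.Rodrigues(np.array(p["R"]))[0],np.array(p["t"],float),K(p),np.array(p["dist_coeffs"]))[0].reshape(-1,2)
def ray(p,uv,z):
    u=cv2.undistortPoints(np.array([[uv]],float),K(p),np.array(p["dist_coeffs"]))[0,0]
    R=np.array(p["R"]);c=-R.T@p["t"];d=R.T@[u[0],u[1],1];return c+d*(z-c[2])/d[2]
def render(p,parts):
    m=np.zeros((480,640),np.uint8)
    for X in parts:
        q=cv2.convexHull(np.clip(proj(p,X),-2000,3000).astype(np.float32))
        cv2.fillConvexPoly(m,np.round(q*16).astype(np.int32),255,cv2.LINE_AA,4)
    return m
def fit(obs,model,x0,step,hide=None):
    """obs: [(pic,mask)]; model(x)->list of convex point sets; hide: list of masks ignored"""
    B=lambda m:cv2.GaussianBlur(m.astype(np.float32),(0,0),2)
    M=[(p,B(m*255.)) for p,m in obs]
    def f(x): 
        s=0
        for i,(p,m) in enumerate(M):
            d=(B(render(p,model(x)))-m)**2
            if hide is not None and hide[i] is not None: d=d*~hide[i]
            s+=d.sum()/max((m**2).sum(),1)
        return s
    x0=np.array(x0,float);st=np.array(step,float)
    for _ in range(2):
        S=np.vstack([x0]+[x0+st*e for e in np.eye(len(x0))])
        r=minimize(f,x0,method="Nelder-Mead",options=dict(initial_simplex=S,xatol=.01,fatol=1e-5,maxiter=600));x0=r.x;st=st*.4
    return r.x,r.fun
Rz=lambda a:Ro.from_euler("z",a).as_matrix()
CH=np.array([[x,y,z] for y in(-25,25) for x,z in((62.5,0),(62.5,2),(-40,50),(-62.5,50),(-62.5,0))],float)
chock=lambda x:[CH@Rz(x[2]).T+[x[0],x[1],0]]
S8=np.deg2rad(8)
RB=lambda a:Rz(a)@Ro.from_euler("y",-S8).as_matrix()
th=np.linspace(0,2*np.pi,40,endpoint=False)
def cyl(r,l): return np.array([[r*np.cos(t),s*l/2,r*np.sin(t)] for t in th for s in(-1,1)])
BD=np.array([[x,y,z] for x in(-140,140) for y in(-100,100) for z in(-18,0)],float)
toW=lambda b,X:np.asarray(X)@RB(b[2]).T+[b[0],b[1],38.5]
def duct(x):
    """x: pivot x,y, yaw of duct (0 = along world x)  -> frame cols r(0 dir, down slope right), a (90deg dir, toward robot), n; pivot"""
    c=np.deg2rad(40);Y=Rz(x[2])
    n=Y@[0,-np.sin(c),np.cos(c)];r=Y@[0,-np.cos(c),-np.sin(c)];a=Y@[-1,0,0.]
    return r,a,n,np.array([x[0],x[1],100+102*np.cos(c)])
def harm(x,q):
    r,a,n,p=duct(x);u=np.cos(q)*r+np.sin(q)*a;v=np.cross(n,u)
    kn=[p+90*u+13*(np.cos(t)*u+np.sin(t)*v)+s*n for t in th for s in(-24,22)]
    ar=[p+k*u+w*v+s*n for k in(0,90) for w in(-8,8) for s in(-30,-24)]
    return [np.array(kn),np.array(ar)]
def tr(p,n): return env.trace(p,n)
E
python3 - <<'E'
from h import *
ps={n:cam(n) for n in("scene","top")}
D={}
for n in ps:
    for t in("chock","ramp_board","roller","handle"): D[n,t]=tr(ps[n],t)
S,T=ps["scene"],ps["top"]
near=lambda L,uv:min(L,key=lambda d:np.hypot(d["bbox"][0]+d["bbox"][2]/2-uv[0],d["bbox"][1]+d["bbox"][3]/2-uv[1]))["mask"]
cs,ct=near(D["scene","chock"],(333,246)),near(D["top","chock"],(291,265))
c0=ray(T,(291,265),20);print(c0)
for o in ([(S,cs)],[(T,ct)],[(S,cs),(T,ct)]): print("chock",fit(o,chock,[c0[0],c0[1],.15],[10,10,.2]))
b0=ray(T,(402,245),45);print(b0)
bm=lambda x:[toW(x,BD),toW(x,cyl(45,160)+[45,0,45])]
rm=lambda x:[toW(x,cyl(45,160)+[45,0,45])]
u=[D[n,"ramp_board"][0]["mask"]|D[n,"roller"][0]["mask"] for n in("scene","top")]
for o in ([(S,u[0])],[(T,u[1])],[(S,u[0]),(T,u[1])]): print("board",fit(o,bm,[b0[0],b0[1],0],[10,10,.1]))
print("roller",fit([(S,D["scene","roller"][0]["mask"]),(T,D["top","roller"][0]["mask"])],rm,[b0[0],b0[1],0],[10,10,.1]))
p0=ray(T,(130+87/2,130+172/2),160);print("piv0",p0)
for n in ps: print(n,[(d["confidence"],d["bbox"]) for d in D[n,"handle"]])
hm=[D[n,"handle"][0]["mask"] for n in("scene","top")]
hf=lambda x:harm(x,x[3])
print("handle",fit([(S,hm[0]),(T,hm[1])],hf,[p0[0],p0[1],0,0],[15,15,.1,.2]))
E
```

```text
[520.14371698   3.8156599   20.        ]
chock (array([5.19235269e+02, 8.39288978e+00, 2.93008594e-01]), np.float64(0.015790177509188652))
chock (array([5.23690184e+02, 9.88367562e+00, 2.48018687e-01]), np.float64(0.002938390476629138))
chock (array([5.21253929e+02, 9.00601672e+00, 2.48256950e-01]), np.float64(0.0273057222366333))
[ 576.96568709 -293.16635008   45.        ]
board (array([ 5.78046472e+02, -3.03765595e+02,  7.13187783e-02]), np.float64(0.0044699059799313545))
board (array([ 5.79633606e+02, -3.03639872e+02,  6.74012892e-02]), np.float64(0.0031951949931681156))
board (array([ 5.79115075e+02, -3.03747071e+02,  6.76108771e-02]), np.float64(0.008202980272471905))
roller (array([ 5.79242629e+02, -3.07817805e+02,  5.85449993e-02]), np.float64(0.030519604682922363))
piv0 [615.82875866 294.08995442 160.        ]
scene [(0.84, [389.3, 163.0, 22.2, 36.9])]
top [(0.87, [164.8, 208.5, 51.5, 18.5])]
handle (array([6.16629359e+02, 2.92542453e+02, 1.35424403e-02, 3.98143943e-02]), np.float64(0.43362361192703247))
```

```bash
cat >> h.py <<'E'
def tool(z,y):
    z=np.array(z,float)/np.linalg.norm(z);y=np.array(y,float);y-=z*(y@z);y/=np.linalg.norm(y)
    return np.column_stack([np.cross(y,z),y,z])
def best(pos,z,y):
    """of the two half turns, the one nearest in joint space"""
    o=[]
    for s in(1,-1):
        rv=Ro.from_matrix(tool(z,s*np.array(y))).as_rotvec();q=env.inverse_kinematics(np.array(pos),rv)
        if q is not None:o.append((np.abs(np.array(q)-env.get_q()).max(),s,rv,q))
    return min(o,key=lambda t:t[0]) if o else None
E
python3 - <<'E'
from h import *
yaw=.25;c=np.array([521.5,9.3])
d=np.array([np.cos(yaw),np.sin(yaw)])
g=np.append(c-32*d,200)
b=best(g,[0,0,-1],[-d[1],d[0],0]);print(b)
env.movep(g,b[2])
p=cam("wrist");cv2.imwrite("pics/w1.png",p["image"])
print(env.get_time_s(),np.round(np.array(p["hand_eye"]),2).tolist())
L=tr(p,"chock")
for m in L: print(m["confidence"],m["bbox"])
print(proj(p,[[*c,25]]))
u=proj(p,[[*c,25]])[0]
m=min(L,key=lambda d:np.hypot(d["bbox"][0]+d["bbox"][2]/2-u[0],d["bbox"][1]+d["bbox"][3]/2-u[1]))["mask"]
print(fit([(p,m)],chock,[*c,yaw],[6,6,.1]))
E
```

```text
(np.float64(1.3746829926725124), 1, array([ 0.39167723, -3.1170809 , -0.        ]), array([ 0.64362906,  0.47919747, -0.92901719,  1.94892636,  0.4723954 ,
        0.94701663,  1.30350863]))
3.9 [[-0.0, -0.97, -0.26, 66.42], [1.0, 0.0, -0.0, -0.69], [0.0, -0.26, 0.97, -146.91], [0.0, 0.0, 0.0, 1.0]]
0.65 [390.2, 231.6, 93.4, 80.7]
0.6 [285.0, 182.2, 56.3, 122.4]
0.57 [450.3, 0.0, 143.2, 177.1]
[[316.70310296 252.65293117]]
(array([5.21031514e+02, 7.05474594e+00, 2.66471611e-01]), np.float64(0.003296578535810113))
```

View pics/w1.png

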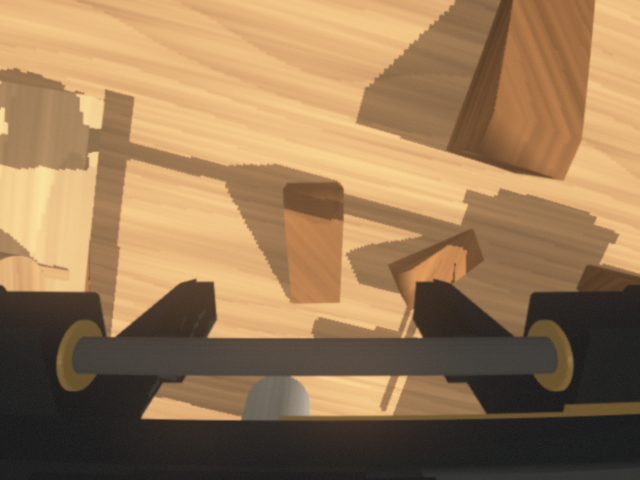

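The wrist view shows the chock at (315,242), with the large wedge at (540,90) and the small one at (435,270). Its heel is toward the robot and the three fits agree. Grasp it.

Run:
```python
from h import *
yaw=.262;c=np.array([521.3,7.9]);d=np.array([np.cos(yaw),np.sin(yaw)])
g=np.append(c-32*d,70);b=best(g,[0,0,-1],[-d[1],d[0],0])
env.move_gripper(.77,20)
env.line_to(g,b[2],vel=200)
print(env.line_to([g[0],g[1],8],vel=100,force_limit=8),env.get_position())
env.move_gripper(0,25)
print("w",env.get_grip_width()*88,env.get_grip_force())
env.line_to([g[0],g[1],150],vel=150)
print(env.get_grip_width()*88,env.get_time_s())
# board target preview
B=np.array([579,-304,.066]);R=RB(B[2])
for x in(-62,-26):
    P=toW(B,[x-32,0,8]);bb=best(P,-R[:,2],R[:,1]);print(P,bb and bb[:2],bb and np.round(bb[3],2))
p=cam("scene");cv2.imwrite("pics/s2.png",p["image"])
```

```text
False [ 4.90743023e+02 -2.30224675e-01  8.36639898e+00]
w 50.00370126503695 24.99081944816092
50.00675899337272 7.5083
[ 485.00650678 -310.21259386   33.33987306] (np.float64(0.44150656188978255), 1) [ 1.04  0.78 -0.66  1.91  0.73  0.57  1.56]
[ 520.5785405  -307.86142474   38.35010469] (np.float64(0.3966952108559605), 1) [ 0.99  0.81 -0.67  1.84  0.72  0.61  1.56]
```

Run:
```python
from h import *
B=np.array([579,-304,.067]);R=RB(B[2])
P=lambda x,z:toW(B,[x-32,0,z])
b=best(P(-64,110),-R[:,2],R[:,1])
env.movep(P(-64,110),b[2])
p=cam("scene");t=cam("top")
env.line_to(P(-64,22),vel=150)
f0=np.array(env.get_force())
hit=env.line_to(P(-64,4),vel=25,force_limit=3)
loc=(np.array(env.get_position())-[B[0],B[1],38.5])@R
print(hit,"tcp in board",loc,"F",(np.array(env.get_force())-f0)@R,env.get_grip_width()*88,env.get_time_s())
p=cam("top")
m=tr(p,"roller")[0]["mask"]
rm=lambda x:[toW([B[0],B[1],x[1]],cyl(45,160)+[x[0],x[2],45])]
print("roller",fit([(p,m)],rm,[45,B[2],0],[5,.03,5]))
```

```text
True tcp in board [-95.96368504  -0.15673542   8.23567952] F [0.02415763 0.03648488 5.46172058] 49.77416650569428 10.1417
roller (array([45.43866543,  0.07456825, -3.35943127]), np.float64(0.0045722536742687225))
```

Run:
```python
from h import *
B=np.array([579,-304,.067]);R=RB(B[2])
P=lambda x,z:toW(B,[x-32,0,z])
for x in(-50,-40,-35,-32,-29,-26):
    env.line_to(P(x,8.3),vel=30)
    print(x,np.round(np.array(env.get_force())@R,2),np.round((np.array(env.get_position())-[B[0],B[1],38.5])@R,1))
p=cam("top");rm=lambda x:[toW([B[0],B[1],B[2]],cyl(45,160)+[x[0],x[1],45])]
print("roller",fit([(p,tr(p,"roller")[0]["mask"])],rm,[45,-3],[5,5]),env.get_time_s())
cv2.imwrite("pics/t2.png",cv2.resize(p["image"][170:320,330:530],None,fx=3,fy=3,interpolation=2))
p=cam("scene");cv2.imwrite("pics/s3.png",cv2.resize(p["image"][270:420,200:400],None,fx=3,fy=3,interpolation=2))
```

```text
-50 [-3.76 -0.22  5.06] [-82.6  -0.2   8.2]
-40 [ 0.83 -1.23  0.46] [-71.2   0.3   8.3]
-35 [-0.92  0.26  0.43] [-66.9   0.2   8.2]
-32 [-1.56  0.13  1.66] [-64.1   0.2   8.2]
-29 [-7.03  1.67  7.74] [-63.   -0.    8.2]
-26 [-7.63  0.8   8.22] [-60.5  -0.3   8.2]
roller (array([49.06118283, -3.11124487]), np.float64(0.005258655175566673)) 12.5417
```

View pics/t2.png

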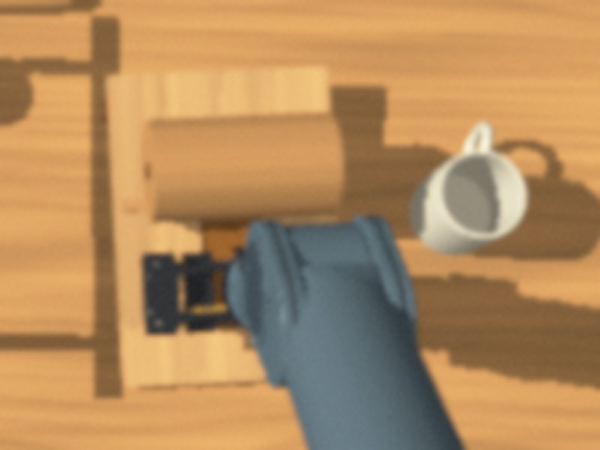

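The top crop shows the gripper-held chock's nose at about (215,230) touching the roller. The roller has moved about 4 mm uphill, so I'll release and back off.

Run:
```python
from h import *
B=np.array([579,-304,.067]);R=RB(B[2])
env.move_gripper(.68)
env.hold(.2)
pos=np.array(env.get_position())
env.line_to(pos+R[:,2]*90,vel=150)
# go to view pose in front of the knob, along its axis
r,a,n,pv=duct([616.6,292.5,.0135])
for D in(260,230,200,170):
    v=pv+60*r*.7+60*a*.7+n*D
    o=best(v,-n,a)
    print(D,np.round(v),o and o[:2],o and np.round(o[3],2))
p=cam("wrist");cv2.imwrite("pics/w2.png",p["image"]);print(env.get_time_s())
t=cam("top")
L=tr(t,"chock");rm=lambda x:[toW(B,cyl(45,160)+[x[0],x[1],45])]
print("roller",fit([(t,tr(t,"roller")[0]["mask"])],rm,[48,-3],[5,5]))
print([(l["confidence"],l["bbox"]) for l in L],proj(t,[toW(B,[-28,0,25])]))
```

```text
260 [577.  93. 350.] (np.float64(1.4854829770151545), -1) [ 0.63  0.5  -0.71  1.63 -0.42  1.16  0.18]
230 [577. 112. 327.] (np.float64(1.4894877126355268), -1) [ 0.61  0.52 -0.71  1.66 -0.42  1.09  0.18]
200 [577. 131. 304.] (np.float64(1.4948207508872344), -1) [ 0.58  0.54 -0.72  1.69 -0.41  1.03  0.17]
170 [577. 150. 281.] (np.float64(1.5014582892405148), -1) [ 0.55  0.57 -0.73  1.72 -0.41  0.96  0.17]
13.95
roller (array([49.7081548 , -3.83192897]), np.float64(0.019989660009741783))
[(0.91, [227.8, 253.9, 32.2, 33.9]), (0.74, [396.9, 241.9, 18.6, 24.5]), (0.59, [221.8, 305.9, 31.4, 69.8])] [[407.82724612 254.90007259]]
```

View pics/w2.png

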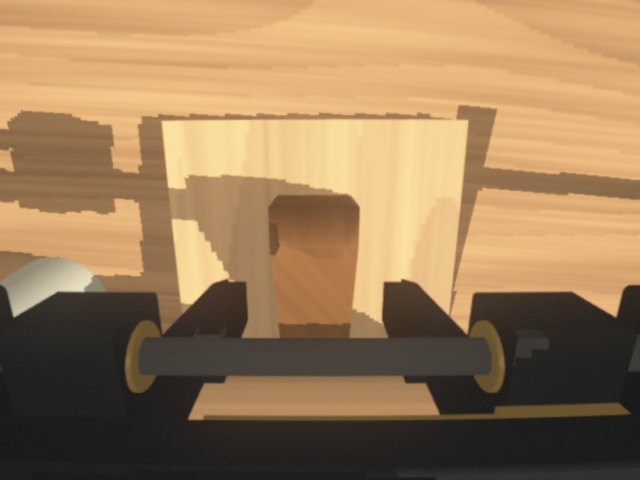

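The chock sits flat at (315,260), centred on the board (162–468), with its nose under the roller. On to the damper.

Run:
```python
from h import *
import pickle
pos=np.array(env.get_position());env.line_to(pos+[0,0,120],vel=200)
r,a,n,pv=duct([616.6,292.5,.0135])
v=pv+42*r+42*a+n*270
o=best(v,-n,a);env.movep(v,o[2])
p=cam("wrist");cv2.imwrite("pics/w3.png",p["image"]);print(env.get_time_s())
for t in("handle","pointer","handle_grip"):
    for d in tr(p,t): print(t,d["confidence"],d["bbox"])
h=tr(p,"handle")
for x0 in ([616.6,292.5,.0135,0.04],):
    x,e=fit([(p,h[0]["mask"])],lambda x:harm(x,x[3]),x0,[10,10,.05,.2]);print(x,e)
pickle.dump({k:p[k] for k in p},open("w3.pkl","wb"));pickle.dump(h[0]["mask"],open("w3h.pkl","wb"))
pm=tr(p,"pointer")
if pm: pickle.dump(pm[0]["mask"],open("w3p.pkl","wb"))
```

```text
16.3917
handle 0.88 [335.0, 158.3, 28.7, 107.4]
pointer 0.88 [261.8, 173.9, 77.4, 60.8]
handle_grip 0.56 [334.7, 157.1, 29.7, 108.2]
[6.17115197e+02 2.87016611e+02 2.79993180e-02 5.16953259e-02] 0.20221874117851257
```

View pics/w3.png

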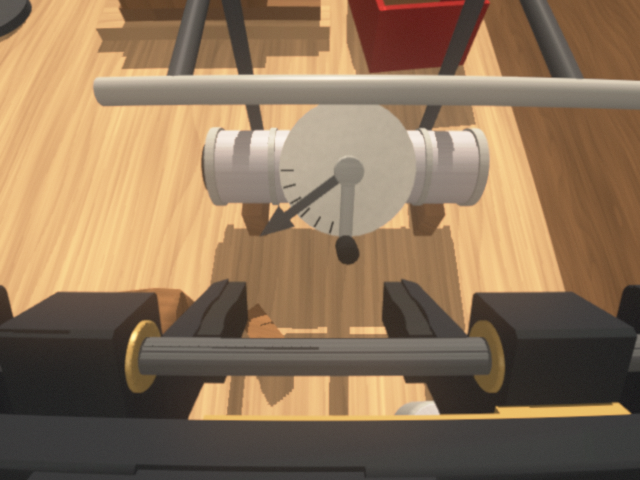

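The wrist view shows the hub at (348,170), the knob at (347,249) and the pointer tip at (265,235). The pointer is about 50–60° from the handle. Now a joint fit with the hub and pointer modelled.

```bash
cat >> h.py <<'E'
def hand2(x):  # x: px,py,yaw,q,qp,rh,w,hw,head
    r,a,n,p=duct(x);hub=np.array([p+x[5]*(np.cos(t)*r+np.sin(t)*a)+s*n for t in th for s in(-32,-22)])
    return harm(x,x[3])+[hub]
def ptr(x):
    r,a,n,p=duct(x);p=p-38*n;u=np.cos(x[4])*r+np.sin(x[4])*a;v=np.cross(n,u)
    return [np.array([p+k*u+w*x[6]*v for k in(0,120) for w in(-1,1)]),np.array([p+140*u,p+x[8]*u+x[7]*v,p+x[8]*u-x[7]*v])]
def fit2(obs,x0,st,skip=()):
    B=lambda m:cv2.GaussianBlur(m.astype(np.float32),(0,0),1.5)
    def f(x):
        s=0
        for p,h,m in obs:
            H=render(p,hand2(x));P=np.where(H>0,0,render(p,ptr(x)))
            s+=((B(H)-B(h*255.))**2).sum()/h.sum()/65025
            if m is not None: s+=((B(P)-B(m*255.))**2).sum()/m.sum()/65025
        return s
    x0=np.array(x0,float);st=np.array(st,float)
    for _ in range(3):
        S=np.vstack([x0]+[x0+st*e for e in np.eye(len(x0))])
        R=minimize(f,x0,method="Nelder-Mead",options=dict(initial_simplex=S,xatol=.003,fatol=1e-6,maxiter=900,adaptive=True));x0=R.x;st=st*.5
    return R.x,R.fun
def ov(p,x,name,box):
    im=p["image"].copy()
    for M,c in((render(p,hand2(x)),(0,255,0)),(render(p,ptr(x)),(0,0,255))):
        C,_=cv2.findContours((M>127).astype(np.uint8),cv2.RETR_EXTERNAL,cv2.CHAIN_APPROX_NONE);cv2.drawContours(im,C,-1,c,1)
    x0,y0,x1,y1=box;cv2.imwrite(name,cv2.resize(im[y0:y1,x0:x1],None,fx=3,fy=3,interpolation=cv2.INTER_NEAREST))
E
python3 - <<'E'
from h import *
import pickle
L=lambda f:pickle.load(open(f,"rb"))
w=(L("w3.pkl"),L("w3h.pkl"),L("w3p.pkl"))
ob=[w]
for n in("scene","top"):
    p=cam(n);h=tr(p,"handle");q=tr(p,"pointer");print(n,[(d["confidence"],d["bbox"]) for d in h+q])
    if h: ob.append((p,h[0]["mask"],q[0]["mask"] if q and q[0]["confidence"]>.6 else None))
x0=[616,290,.02,.04,.95,17,4,12,110];st=[8,8,.05,.1,.1,3,1,4,8]
for o in([ob[0]],ob,ob[:2]):
    x,e=fit2(o,x0,st);print(len(o),np.round(x,3),round(e,3))
    if len(o)==3: X=x
ov(w[0],X,"pics/ov.png",(190,90,450,290))
pickle.dump(X,open("X.pkl","wb"))
E
```

```text
scene [(0.54, [389.2, 163.2, 24.7, 34.1]), (0.16, [345.1, 77.8, 133.7, 138.3]), (0.48, [362.5, 171.3, 37.0, 10.5])]
top [(0.71, [163.5, 210.0, 52.4, 15.4]), (0.71, [169.3, 222.3, 26.4, 41.4])]
1 [6.16823e+02 2.82713e+02 4.20000e-02 6.00000e-02 9.53000e-01 1.69130e+01
 5.51400e+00 1.54200e+01 9.55240e+01] 0.023
3 [6.17591e+02 2.84062e+02 4.50000e-02 7.20000e-02 9.53000e-01 1.66400e+01
 4.30400e+00 1.61200e+01 9.61270e+01] 0.42
2 [6.16781e+02 2.83124e+02 4.00000e-02 6.00000e-02 9.49000e-01 1.68600e+01
 5.64800e+00 1.54860e+01 9.59900e+01] 0.046
```

View pics/ov.png

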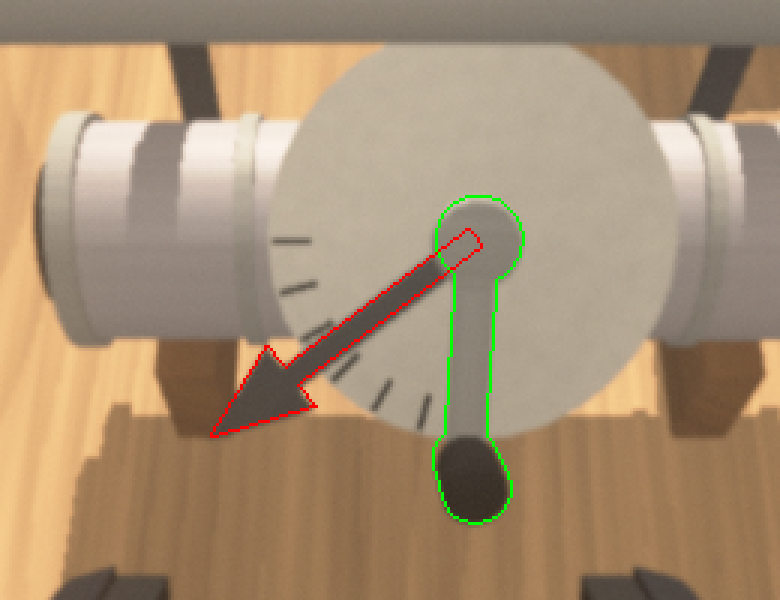

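Run:
```python
from h import *
X=[616.8,283.0,.041];q0,q1=.060,.951
r,a,n,pv=duct(X);u=lambda q:np.cos(q)*r+np.sin(q)*a
k=lambda q,h:pv+90*u(q)+h*n
o=best(k(q0,80),-n,a);rv=o[2]
for q in(q0,.5,q1,1.0):
    for h in(-15,80): 
        j=env.inverse_kinematics(k(q,h),rv);print(q,h,None if j is None else np.round(j,2))
env.move_gripper(.6,25)
env.movep(k(q0,80),rv)
f0=np.array(env.get_force())
hit=env.line_to(k(q0,-15),vel=60,force_limit=6)
print(hit,np.round(env.get_position()-k(q0,-15),1),np.round(np.array(env.get_force())-f0,1))
if not hit:
    env.move_gripper(0,25);print("w",env.get_grip_width()*88,np.round(np.array(env.get_force())-f0,1))
    for q in np.linspace(q0,q1,9)[1:]:
        env.line_to(k(q,-15),vel=60)
        print(round(q,2),np.round((np.array(env.get_force())-f0)@np.column_stack([r,a,n]),1),round(env.get_grip_width()*88,1))
print(env.get_time_s(),np.round(env.get_position()-k(q1,-15),1))
```

```text
0.06 -15 [ 0.37  0.88 -0.68  1.69 -0.31  0.68  0.19]
0.06 80 [ 0.47  0.77 -0.69  1.66 -0.32  0.85  0.2 ]
0.5 -15 [ 0.39  0.83 -0.7   1.79 -0.35  0.62  0.21]
0.5 80 [ 0.5   0.71 -0.71  1.76 -0.36  0.81  0.22]
0.951 -15 [ 0.39  0.77 -0.73  1.87 -0.39  0.59  0.2 ]
0.951 80 [ 0.51  0.65 -0.75  1.84 -0.4   0.78  0.21]
1.0 -15 [ 0.38  0.77 -0.73  1.87 -0.39  0.58  0.19]
1.0 80 [ 0.51  0.64 -0.75  1.84 -0.4   0.78  0.21]
False [ 0.3 -0.2  0.2] [-0.8 -0.2  0.3]
w 24.986023716743652 [-0.9 -1.5  1.7]
0.17 [ 1.  -3.6 -5.5] 25.3
0.28 [ 2.5 -4.2 -7. ] 25.1
0.39 [ 2.7 -3.8 -6.4] 25.0
0.51 [ 2.6 -3.3 -6.6] 25.3
0.62 [ 1.7 -4.2 -6.2] 25.5
0.73 [ 1.4 -2.2 -6.9] 25.2
0.84 [ 1.4 -4.4 -7.6] 25.1
0.95 [ 1.  -3.4 -7.9] 24.9
22.8583 [0.9 0.2 0. ]
```

Run:
```python
from h import *
import pickle
X=[616.8,283.0,.041];r,a,n,pv=duct(X)
rv=env.get_tool_rot();env.move_gripper(.6);env.hold(.1)
p0=np.array(env.get_position());env.line_to(p0+150*n,vel=150)
ob=[]
for D in(255,):
    v=pv+42*r+42*a+n*D;env.movep(v,rv)
    p=cam("wrist");h=tr(p,"handle");q=tr(p,"pointer")
    print([(d["confidence"],d["bbox"]) for d in h+q]);ob.append((p,h[0]["mask"],q[0]["mask"] if q else None))
pickle.dump(ob,open("ob.pkl","wb"))
p,h,m=ob[0]
print(env.get_time_s())
# handle-only fit (angle) with pivot free
for fx in(False,True):
    f=(lambda x:hand2([*X,x[0],0,16.9])) if fx else (lambda x:hand2([x[1],x[2],X[2],x[0],0,16.9]))
    print(fit([(p,h)],f,[.95] if fx else [.95,X[0],X[1]],[.05] if fx else [.05,4,4]))
x,e=fit2([(p,h,m)],[*X,.95,.951,16.9,5.6,15.5,96],[.5,.5,.005,.04,.04,.1,.1,.1,.1]);print(np.round(x,3),e)
ov(p,[*X,.951,.951,16.9,5.6,15.5,96],"pics/ov2.png",(190,90,450,290))
```

```text
[(0.98, [275.4, 152.8, 90.6, 80.3])]
25.4
(array([  0.91352279, 616.42841581, 282.39809641]), np.float64(0.02913370169699192))
(array([0.91261719]), np.float64(0.031499940901994705))
[6.16650e+02 2.82861e+02 4.70000e-02 9.16000e-01 9.69000e-01 1.68580e+01
 5.66800e+00 1.55750e+01 9.60200e+01] 0.03361078031598839
```

View pics/ov2.png

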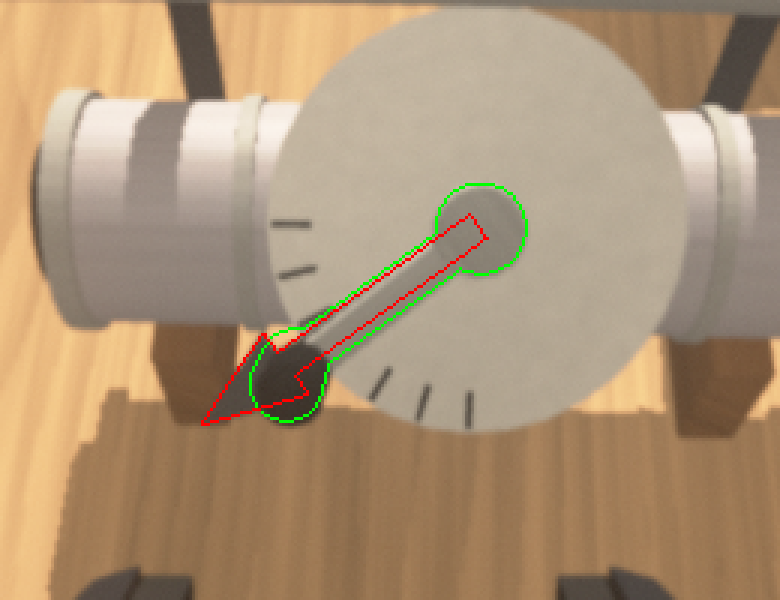

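The overlay shows the knob at (290,385), short of the pointer: the handle is at 0.913 and the pointer at 0.951. The red arrow outline matches the visible tip at (205,423). Regrasp where it was released and nudge it on by 0.04.

```bash
cat > nudge.py <<'E'
from h import *
import sys,pickle
qa,qb=map(float,sys.argv[1:3])
X=[616.8,283.0,.041];r,a,n,pv=duct(X);u=lambda q:np.cos(q)*r+np.sin(q)*a
k=lambda q,h:pv+90*u(q)+h*n
rv=env.get_tool_rot()
env.movep(k(qa,80),rv);hit=env.line_to(k(qa,-15),vel=70,force_limit=6);print(hit)
assert not hit
env.move_gripper(0,40);env.line_to(k(qb,-15),vel=30);env.hold(.2)
print(np.round(env.get_position()-k(qb,-15),1),env.get_grip_width()*88)
env.move_gripper(.6);env.hold(.1);env.line_to(k(qb,130),vel=150)
env.movep(pv+42*r+42*a+n*255,rv)
p=cam("wrist");h=tr(p,"handle")[0]["mask"];print(env.get_time_s())
print(fit([(p,h)],lambda x:hand2([x[1],x[2],X[2],x[0],0,16.9]),[.95,*X[:2]],[.05,4,4]))
print(fit([(p,h)],lambda x:hand2([*X,x[0],0,16.9]),[.95],[.05]))
x0,y0,x1,y1=(230,130,390,250);cv2.imwrite(sys.argv[3],cv2.resize(p["image"][y0:y1,x0:x1],None,fx=5,fy=5,interpolation=2))
E
python3 nudge.py .951 .995 pics/n1.png
```

```text
False
[ 1.3 -0.7 -0.4] 24.78952525351084
31.15
(array([  0.95068328, 616.64720577, 282.21781053]), np.float64(0.008694699965417385))
(array([0.94521484]), np.float64(0.010697253048419952))
```

View pics/n1.png

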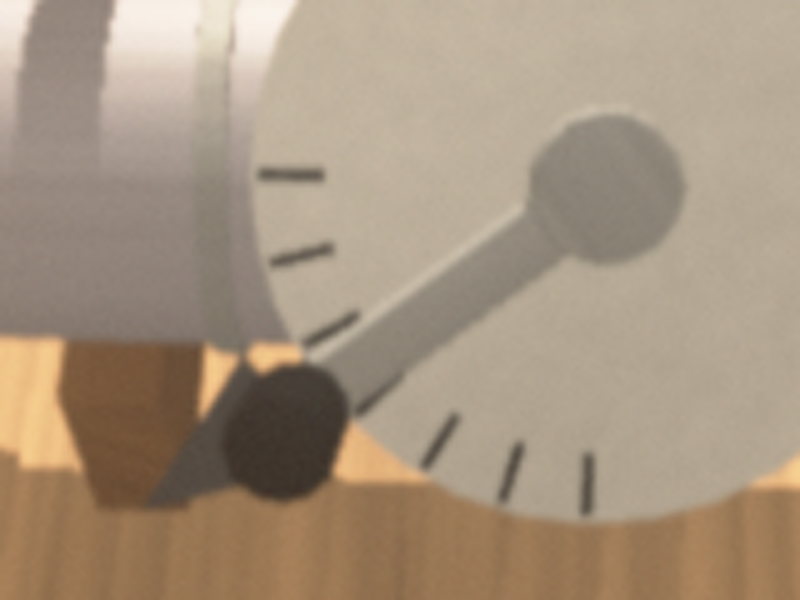

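The crop shows the arm running in line with the visible arrow tip at (147,503). I'll check the tip angle numerically and take a last look at the chock.

Run:
```python
from h import *
X=[616.65,282.5,.041];r,a,n,pv=duct(X)
p=cam("wrist")
# pointer angle whose tip best projects to the seen tip; arm centreline check in the same picture
tip=np.array([230+147/5,130+503/5])
qs=np.linspace(.85,1.05,201)
d=[np.linalg.norm(proj(p,[pv-38*n+140*(np.cos(q)*r+np.sin(q)*a)])[0]-tip) for q in qs]
print("pointer",qs[np.argmin(d)],min(d))
pm=tr(p,"pointer");print([(m["confidence"],m["bbox"]) for m in pm])
B=np.array([579,-304,.067]);R=RB(B[2])
S,T=cam("scene"),cam("top")
rm=lambda x:[toW(B,cyl(45,160)+[x[0],x[1],45])]
o=[(c,tr(c,"roller")[0]["mask"]) for c in(S,T)];print("roller",[fit([i],rm,[48,-3],[5,5]) for i in o])
cm=lambda x:[toW(B,CH@Rz(x[2]).T+[x[0],x[1],0])]
for i,c in enumerate((S,T)):
    L=tr(c,"chock");e=proj(c,[toW(B,[-40,0,25])])[0]
    m=min(L,key=lambda d:np.hypot(d["bbox"][0]+d["bbox"][2]/2-e[0],d["bbox"][1]+d["bbox"][3]/2-e[1]));print(m["bbox"],e)
    print("chock",fit([(c,m["mask"])],cm,[-28,0,0],[4,4,.05],hide=[o[i][1]]))
cv2.imwrite("pics/f.png",cv2.resize(np.hstack([S["image"][280:410,220:370],T["image"][180:310,340:490]]),None,fx=2.6,fy=2.6,interpolation=2))
```

```text
pointer 0.959 1.1814662281134674
[(0.48, [262.1, 204.4, 17.8, 24.2]), (0.21, [84.9, 0.0, 555.1, 238.0])]
roller [(array([46.67160583, -4.25463645]), np.float64(0.0010899965418502688)), (array([ 49.24921322, -13.67694426]), np.float64(0.48653504252433777))]
[262.9, 312.9, 32.0, 31.7] [280.64565794 330.65065359]
chock (array([-26.58112527,  -0.32451696,  -0.03223896]), np.float64(0.008363055996596813))
[404.8, 242.7, 16.4, 33.1] [408.06275686 259.43137288]
chock (array([ 25.41700085, -24.69528119,  -0.43945771]), np.float64(0.7651188373565674))
```

View pics/f.png

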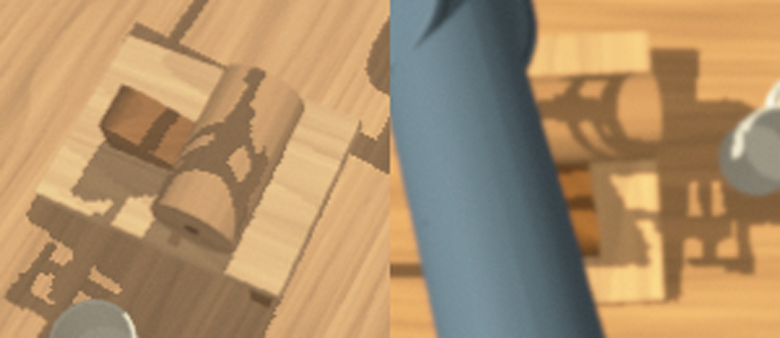

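The scene view shows the chock flat at (150,125) and snug under the roller's low side. The handle is in line with the pointer to within about 0.01 rad, and the robot is clear. Handing in.

```bash
python3 -c "
from rig import env
print(env.finish_job(),env.get_time_s())"
```

```text
the job is handed in; nothing more can be done
the job is handed in; nothing more can be done
```

The job is handed in (result not reported): the chock is flat, midway between the battens and snug against the roller, which moved about 4 mm uphill. The damper handle is then in line over the pointer to within about 0.01 rad by the camera fits, and the robot is clear of everything.

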